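# Pop the wider latch case open, then snap it shut

### The job

Two low metal cases with thumb levers stand on the wooden board. Press the thumb lever of the wider case down so that its sprung lid pops fully open, and let it stand open for about two seconds so that we can see what is kept inside; then push the lid down until it snaps shut and stays latched. Leave the narrower case shut.

Things in the scene. Friction and masses are not known exactly. Their poses are not given: they have to be found in the camera images.
- wide_case: the wider case: fixed bare-metal box 110 wide (y), 80 deep (x), 36 high, aluminium lid on top. Origin: centre of its underside, on the board; z up, its front (dark thumb lever) looks along its -x. Lever pad: 26 wide, 38 long, top level, 30 above the origin, from x = -57 to -95; press it straight down at x = -84, y = 0. It gives way under 1 to 2 N, frees the lid about 8 mm down, stops at 12 mm and springs back.
- wide_lid (a joint): the wider case's lid: hinge along the far (+x) top edge. 0 = down, about 0.01 rad when latched, opens upward under its spring to 0.7 rad. Its top is 42 mm above the case's origin when down; open, its front edge is 93 mm up. To shut it push straight down at x = -12 mm, y = 0 in the case's frame, till the lid is level: it snaps past the catch at 6 to 8 N, about 5 mm before it is down. The lever's catch sticks up to 52 mm in front of it, at x = -42 to -55, 18 wide
- narrow_case: the narrower case, a bystander: the same make and frame, but only 66 wide (y)
- narrow_lid (a joint): the narrower case's lid, same hinge and values; to be left shut

How it is judged:
By the outcome, as a careful person would: the job done as asked, in the order asked, and still so for the second after the job is handed in, with the robot touching nothing.
It also fails if it takes over 38 s, if anything falls off the work surface, if the arm or the gripper's body presses on something with over 40 N, if the wrist force passes 120 N, or if a joint passes its speed limit or range.

### The arm

A 6-joint arm with a two-finger parallel gripper is mounted at the origin on a cart in front of the work surface, level with it; the furniture and walls round the work are solid. World frame = base frame: x ahead of the robot, y to its left, z up, the work surface at z = 0. Lengths are in m, angles in rad, forces in N, time in s.
With the tool pointing down it reaches from about 0.425 to 0.95 m from the base axis. Payload 3.5 kg.
Tool frame: the origin (TCP) lies on the centre line of the jaws, within the pads' length; the fingertips stand 11 mm ahead of it and the grasp point (between the pads) lies 8 mm behind it; x points along the fingers, y is the direction in which the jaws open and shut, and the axes are right-handed (so a half turn about x gives the same grasp; the last joint's range is limited). The gripper opens to 85 mm and grips with 20 to 120 N. Pads are 22 mm wide; open, the fingers measure 114 mm over their backs; the gripper's body (76 mm by 85 mm) begins 54 mm behind the grasp point. The pads swing forward as they close: fully open they stand 13 mm farther back than shut.
Start: joints at [-1.485, 0.286, 1.577, -0, 1.279, -0.15], TCP at [0.158, -0.656, 0.242] pointing down, gripper open.
Joint ranges: [-2.77, 2.77], [-0.9, 2.22], [0.21, 2.48], [-1.53, 4.67], [0.24, 2.81], [-2.84, 2.84]. Speed limits (rad/s): [2.79, 2.79, 3.14, 3.14, 3.14, 3.14].

### API

Orientations are given as a unit quaternion [x, y, z, w].
In Python, from plant import ctrl gives the robot as it stands. The module is installed in compiled form; this text tells all that it offers.
- The arm moves only by the tool drive_tool, never from a script. Its argument "series" is a list of rows, each a list of 2 entries, a list of its own where there are three numbers: the shift along the tool's x, y, z in units of 50 mm (1.0 is 50 mm), then the turn, a rotation vector about the tool's x, y, z in degrees. A call has 1 to 5 rows; each row shifts and turns the pose as measured when the row begins, along the tool's axes as they then stand; what a row does not reach is not made up. A row lasts 1/10 s, in which the tool goes at most 50 mm and 8.59 degrees, less where a joint would pass 70% of its speed; a pose out of reach is approached as far as the arm can. A call is refused whole if a number of a shift passes 1 or a number of a turn 8.59, either way. A call with a gripper value outside its range is refused whole. "grip" is the gripper's target within -1 to 1 (fully open at 1, half-way at 0, shut at -1), set as the call begins (left out, the last holds). The fingers move at their own pace and stop on an object; "newtons" is the grip in N (left out, the last holds). Time passes only in rows, so rows that do not move let the fingers close. It gives the time, the measured TCP pose, the force and the opening at its end, in the units of the state.
- ctrl.get_state(): the state, without advancing time (a new reading comes with each control period).
- ctrl.read_camera(name): name is "scene" or "top" or "wrist"; returns a dict with "img" (400x640x3 uint8, red, green, blue), "camera_matrix" (3x3 intrinsics, pixels), "k1" (the pictures are not rectified: a ray, as slopes to the right and down, at radius r is drawn at 1 + k1 r^2 times it, then the intrinsics apply), "R" (3x3) and "t" (3): a world point X has camera coordinates R X + t. Camera axes: x right, y down, z forward; pixel columns grow to the right and rows downward; lengths in m; the calibration is good to about 2 mm. A picture is of the moment at which its call begins. There is no depth.
- ctrl.sign_off(): hands the job in, once; it reports no verdict.
The state is a dict: "time": time; "qpos": joint angles; "dq": joint speeds; "joint_efforts": joint torques, N m; "eef_pos": TCP position; "tcp_rot": TCP orientation; "contact_force": force on the tool from outside, world axes, zero at the start; "wrist_torque": the same for the moment, N m; "opening": opening from 0.0 (shut) to 1.0 (fully open).
Only numpy, scipy, OpenCV 4.12 (cv2) and the standard library are available. Lean on these libraries where they do the work, as an engineer would, in place of code of your own. Each camera call takes 0.05 s, during which the arm holds its last target.

## Working session

There is one attempt and no reset: what is moved stays moved. The work goes in short steps, Python scripts to look and compute and a tool call to move; the robot and the scene stay as the last step left them, time stands still between calls to the robot, and variables do not carry over. Pictures are saved under pics/ and viewed, and the job is handed in when it is done.

Besides the shell and the picture viewer there is one more tool, called after "Request:" in YAML: its name, and indented under it one key for each argument. drive_tool: Moves the arm, as the interface text tells. Its arguments: {"type":"object","properties":{"series":{"type":"array"},"grip":{"type":"number"},"newtons":{"type":"number"}},"required":["series"]}

```bash
mkdir -p pics; cat > h.py <<'E'
import numpy as np, cv2
from plant import ctrl
def snap(n,tag):
    c=ctrl.read_camera(n); cv2.imwrite(f'pics/{tag}.png',c['img'][:,:,::-1]); np.savez(f'{tag}.npz',**{k:np.array(v) for k,v in c.items()}); return c
def ray(c,u,v):
    K=np.array(c['camera_matrix']);k=float(c['k1'])
    p=cv2.undistortPoints(np.array([[[u,v]]],float),K,np.array([k,0,0,0.]))[0,0]
    R=np.array(c['R']);t=np.array(c['t'])
    return -R.T@t, R.T@np.array([p[0],p[1],1])
def plane(c,u,v,z):
    o,d=ray(c,u,v); return o+d*(z-o[2])/d[2]
def proj(c,X):
    R=np.array(c['R']);t=np.array(c['t']);
    return cv2.projectPoints(np.array(X,float).reshape(-1,1,3),cv2.Rodrigues(R)[0],t,np.array(c['camera_matrix']),np.array([float(c['k1']),0,0,0]))[0][:,0]
E
python3 - <<'E'
from h import *
for n in('scene','top','wrist'):
    c=snap(n,n+'0'); print(n,c['k1'],-np.array(c['R']).T@c['t'])
s=ctrl.get_state();print(s)
E
```

```text
scene -0.09634068413467756 [-0.02917036  0.67544182  0.54585341]
top -0.08881424277499249 [0.39714391 0.21823323 0.91456047]
wrist -0.04193962070877234 [ 0.22244702 -0.64099213  0.37272987]
{'time': 0.15, 'qpos': array([-1.48499553e+00,  2.86981311e-01,  1.57785420e+00, -1.39302234e-05,
        1.27860679e+00, -1.49988512e-01]), 'dq': array([-3.60692381e-04, -4.32890271e-03, -3.75136620e-03,  6.87853974e-04,
       -1.81472543e-05, -6.20443884e-04]), 'joint_efforts': array([ 1.31309411e-03, -4.06601751e+01, -2.93138981e+01, -1.52128241e-04,
        3.96438045e-03, -1.24108945e-05]), 'eef_pos': array([ 0.15767711, -0.65581291,  0.24124485]), 'tcp_rot': array([ 0.70221418,  0.08382627, -0.70218164,  0.08251874]), 'contact_force': array([ 0.49894323,  0.0961716 , -0.91665003]), 'wrist_torque': array([ 0.01032355, -0.05359163,  0.00425138]), 'opening': 0.9997556185888152}
```

View pics/scene0.png

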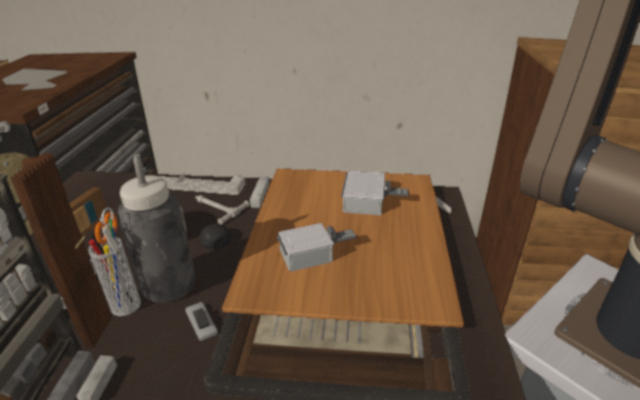

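View pics/top0.png

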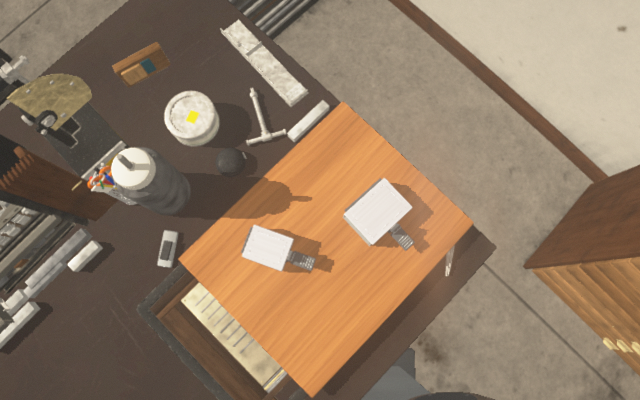

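The top view shows the wider case at about (378,211), its lever at (402,240), and the narrow case at (268,248). I'll zoom in next.

```bash
python3 - <<'E'
from h import *
a=cv2.imread('pics/top0.png')[165:265,330:430];b=cv2.imread('pics/scene0.png')[160:225,330:430]
cv2.imwrite('pics/ct.png',cv2.resize(a,None,fx=6,fy=6,interpolation=cv2.INTER_CUBIC))
cv2.imwrite('pics/cs.png',cv2.resize(b,None,fx=8,fy=8,interpolation=cv2.INTER_CUBIC))
E
```

```text
(no output)
```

View pics/ct.png

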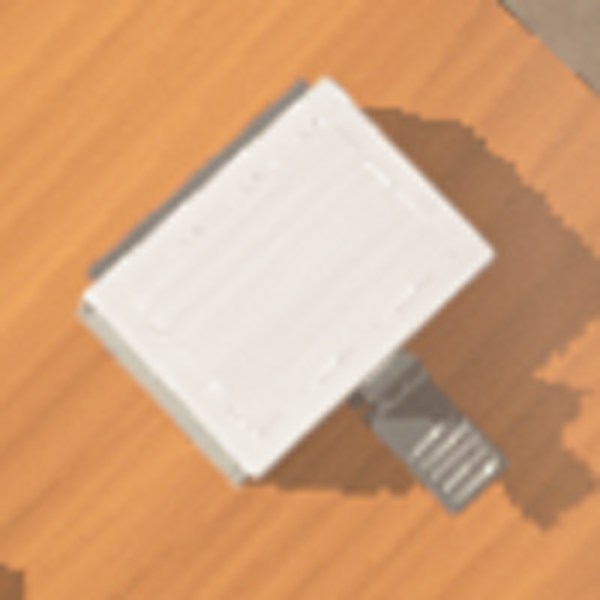

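View pics/cs.png

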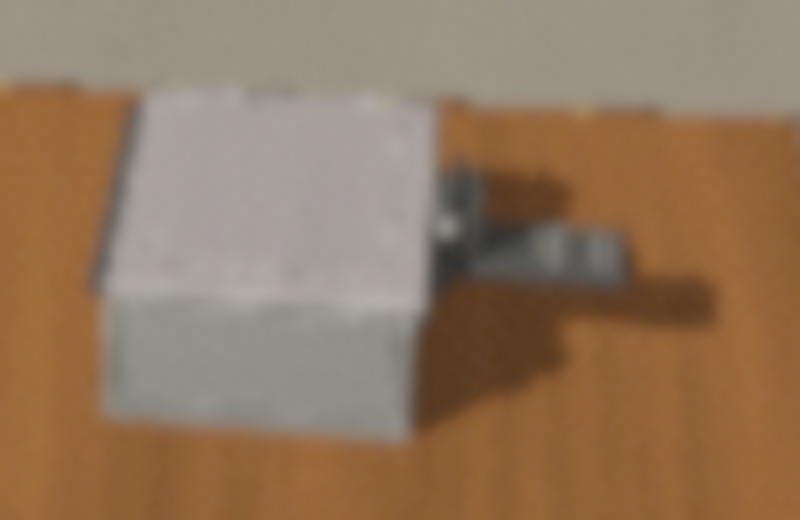

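```bash
cat > m.py <<'E'
from h import *
ct=np.load('top0.npz');cs=np.load('scene0.npz')
T=np.array([(327,78),(495,252),(255,478),(85,300),(503,465),(458,513)])/6-0.4+[330,165]
S=np.array([(140,95),(437,100),(430,308),(108,292),(625,235),(622,285)])/8-.45+[330,160]
def tri(a,b):
    o1,d1=ray(ct,*a);o2,d2=ray(cs,*b)
    d1/=np.linalg.norm(d1);d2/=np.linalg.norm(d2)
    s=np.linalg.lstsq(np.c_[d1,-d2],o2-o1,rcond=None)[0]
    p,q=o1+s[0]*d1,o2+s[1]*d2
    return (p+q)/2,np.linalg.norm(p-q)
for a,b in zip(T,S):
    X,e=tri(a,b);print(X.round(4),round(e,4), 'z.042:',plane(ct,*a,.042).round(4), 'z.06',plane(ct,*a,.06).round(4))
E
python3 m.py
```

```text
[0.6164 0.0699 0.069 ] 0.0033 z.042: [0.6222 0.064  0.042 ] z.06 [0.6176 0.0672 0.06  ]
[0.5547 0.0163 0.0746] 0.0006 z.042: [0.561  0.0087 0.042 ] z.06 [0.5576 0.013  0.06  ]
[0.4809 0.0972 0.0732] 0.002 z.042: [0.4848 0.0934 0.042 ] z.06 [0.483 0.096 0.06 ]
[0.5407 0.1517 0.0713] 0.0009 z.042: [0.5454 0.149  0.042 ] z.06 [0.5423 0.1504 0.06  ]
[0.486  0.0137 0.0607] 0.001 z.042: [0.4883 0.0095 0.042 ] z.06 [0.4864 0.0138 0.06  ]
[0.4715 0.0294 0.0578] 0.0012 z.042: [0.4724 0.0255 0.042 ] z.06 [0.4708 0.0295 0.06  ]
```

```bash
cat > p.py <<'E'
from h import *
from scipy.spatial.transform import Rotation as Ro
ct=np.load('top0.npz')
T=np.array([(327,78),(495,252),(255,478),(85,300)])/6-0.4+[330,165]
P=np.array([plane(ct,*a,.072) for a in T])[:,:2]
ex=(P[0]+P[3]-P[1]-P[2]);ex/=np.linalg.norm(ex);ey=(P[3]+P[2]-P[0]-P[1]);ey/=np.linalg.norm(ey);e=ex+[ey[1],-ey[0]];e/=np.linalg.norm(e)
C=P.mean(0)
A=np.degrees(np.arctan2(e[1],e[0]))
press=C-.084*e; lid=C-.012*e
def yaw(R): # direction of tool z in world
    z=R[:,2]; return np.degrees(np.arctan2(z[1],z[0]))
def st():
    s=ctrl.get_state();R=Ro.from_quat(s['tcp_rot']).as_matrix();return s,R
def delta(tgt,s,R): return R.T@(np.array(tgt)-s['eef_pos'])/.05
def report(tgt=None):
    s,R=st();print('t',round(s['time'],2),'pos',s['eef_pos'].round(4),'toolx',R[:,0].round(3),'yawz',yaw(R).round(1),'F',s['contact_force'].round(1),'open',round(s['opening'],2))
    d=s['eef_pos'][:2]-C; print(' case frame',(d@e).round(4),(d@[-e[1],e[0]]).round(4))
    if tgt is not None: print(' d units',delta(tgt,s,R).round(2))
E
python3 - <<'E'
from p import *
print(C,A,np.degrees(np.arctan2(*ex[::-1])),np.degrees(np.arctan2(*ey[::-1]))-90,press,lid, np.linalg.norm(P-np.roll(P,1,0),axis=1))
s,R=st();print(R.round(3),A,yaw(R))
# plan: follow arc in base azimuth
from numpy import *
p0=s['eef_pos']
a0=arctan2(p0[1],p0[0]);a1=arctan2(press[1],press[0]);r0=hypot(*p0[:2]);r1=hypot(*press)
y0=yaw(R);Rn=Ro.from_matrix(R)
for tgtyaw in (A,A-180,A+180,A-90,A+90): print('yaw chg',tgtyaw-y0,'q6 approx',s['qpos'][5],'minus/plus',radians(tgtyaw-y0)-(a1-a0))
E
```

```text
[0.54798246 0.0835658 ] 42.202059256598446 42.347441248909604 42.05667726428729 [0.4857569  0.02713904] [0.53909309 0.07550484] [0.11066972 0.0796774  0.11002969 0.07940847]
[[-0.     0.234 -0.972]
 [ 0.002 -0.972 -0.234]
 [-1.    -0.002 -0.   ]] 42.202059256598446 -166.49005120521815
yaw chg 208.69211046181658 q6 approx -0.14998851212153105 minus/plus 2.2517080986696323
yaw chg 28.692110461816583 q6 approx -0.14998851212153105 minus/plus -0.8898845549201606
yaw chg 388.6921104618166 q6 approx -0.14998851212153105 minus/plus 5.393300752259425
yaw chg 118.6921104618166 q6 approx -0.14998851212153105 minus/plus 0.6809117718747364
yaw chg 298.6921104618166 q6 approx -0.14998851212153105 minus/plus 3.822504425464529
```

Request:
drive_tool:
  series:
    - [[0, -0.47, -0.65], [-7.2, 0, 0]]
    - [[0, -0.39, -0.71], [-7.2, 0, 0]]
    - [[0, -0.3, -0.75], [-7.2, 0, 0]]
    - [[0, -0.2, -0.78], [-7.1, 0, 0]]
    - [[0, -0.1, -0.8], [0, 0, 0]]
  grip: -1
  newtons: 30

```text
time: 0.65
eef_pos: [0.2872, -0.4994, 0.2381]
tcp_rot: [0.658, 0.26, -0.658, 0.257]
contact_force: [0.2, -0.7, 0.6]
opening: 0.143
```

```bash
python3 -c "
from p import *
report([.42,-.35,.24])"
```

```text
t 0.65 pos [ 0.2872 -0.4994  0.2381] toolx [-0.002  0.005 -1.   ] yawz -137.1 F [ 0.2 -0.7  0.6] open 0.14
 case frame -0.5848 -0.2567
 d units [-0.03 -0.38 -3.98]
```

Request:
drive_tool:
  series:
    - [[0, -0.08, -0.8], [0, 0, 0]]
    - [[0, -0.08, -0.8], [0, 0, 0]]
    - [[0, -0.08, -0.8], [0, 0, 0]]
    - [[0, -0.08, -0.8], [0, 0, 0]]
    - [[0, -0.08, -0.8], [0, 0, 0]]

```text
time: 1.15
eef_pos: [0.4237, -0.3405, 0.2372]
tcp_rot: [0.658, 0.261, -0.658, 0.256]
contact_force: [-0.3, 0.1, 0.6]
opening: 0.001
```

```bash
python3 -c "
from p import *
report([*press,.2])"
```

```text
t 1.15 pos [ 0.4237 -0.3405  0.2372] toolx [-0.002  0.007 -1.   ] yawz -137.2 F [-0.3  0.1  0.6] open 0.0
 case frame -0.3769 -0.2307
 d units [ 0.79 -4.54 -5.91]
```

Request:
drive_tool:
  series:
    - [[0, -0.5, -0.65], [0, 0, 0]]
    - [[0, -0.5, -0.65], [0, 0, 0]]
    - [[0, -0.5, -0.65], [0, 0, 0]]
    - [[0, -0.5, -0.65], [0, 0, 0]]
    - [[0, -0.5, -0.65], [0, 0, 0]]

```text
time: 1.65
eef_pos: [0.4596, -0.1302, 0.2372]
tcp_rot: [0.659, 0.261, -0.658, 0.255]
contact_force: [0.8, -1.2, -0.2]
opening: -0.002
```

Request:
drive_tool:
  series:
    - [[0, -0.5, -0.65], [0, 0, 0]]
    - [[0, -0.5, -0.65], [0, 0, 0]]
    - [[0, -0.5, -0.65], [0, 0, 0]]
    - [[0, -0.4, -0.5], [0, 0, 0]]

```text
time: 2.05
eef_pos: [0.4839, 0.0304, 0.2378]
tcp_rot: [0.659, 0.261, -0.658, 0.255]
contact_force: [-0.6, -0.2, -1.6]
opening: -0.001
```

```bash
python3 -c "
from p import *
report([*press,.12])
snap('wrist','w1');snap('scene','s1')"
```

```text
t 2.05 pos [0.4839 0.0304 0.2378] toolx [-0.002  0.008 -1.   ] yawz -137.1 F [-0.6 -0.2 -1.6] open -0.0
 case frame -0.0832 0.0037
 d units [2.36 0.09 0.03]
```

View pics/w1.png

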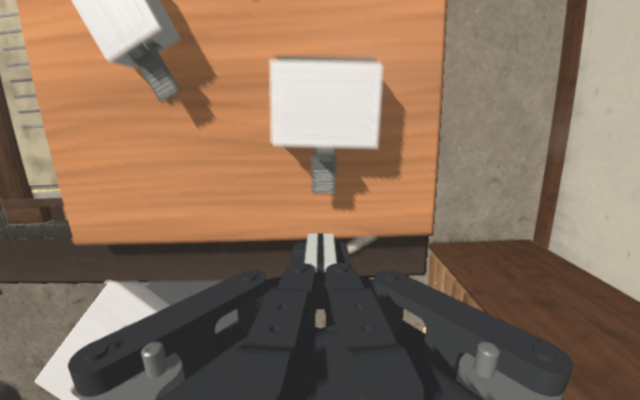

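View pics/s1.png

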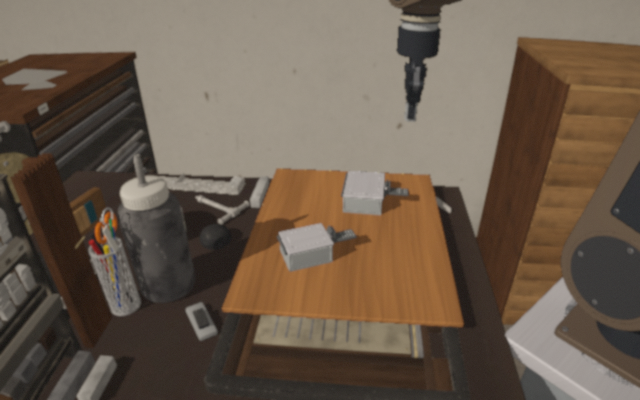

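```bash
python3 -c "
from p import *
c=np.load('w1.npz')
for (u,v,z) in [(314,192,.06),(334,192,.06),(271,147,.072),(380,148,.072)]:
    X=plane(c,u,v,z);d=X[:2]-C;print(X.round(4),(d@e).round(4),(d@[-e[1],e[0]]).round(4))"
```

```text
[0.4735 0.0313 0.06  ] -0.0903 0.0113
[0.4889 0.0147 0.06  ] -0.09 -0.0113
[0.4807 0.0987 0.072 ] -0.0397 0.0563
[0.5577 0.0144 0.072 ] -0.0393 -0.0578
```

Request:
drive_tool:
  series:
    - [[0.7, 0.05, 0.01], [0, 0, 0]]
    - [[0.7, 0.04, 0.01], [0, 0, 0]]
    - [[0.7, 0, 0.01], [0, 0, 0]]
    - [[0.5, 0, 0], [0, 0, 0]]

```text
time: 2.55
eef_pos: [0.4899, 0.0272, 0.1094]
tcp_rot: [0.661, 0.261, -0.653, 0.26]
contact_force: [0.1, -0.1, -0.7]
opening: 0.001
```

```bash
python3 -c "
from p import *
report([*press,.075])"
```

```text
t 2.55 pos [0.4899 0.0272 0.1094] toolx [ 0.011  0.005 -1.   ] yawz -136.7 F [ 0.1 -0.1 -0.7] open 0.0
 case frame -0.0809 -0.0027
 d units [ 0.69 -0.06  0.07]
```

Request:
drive_tool:
  series:
    - [[0.2, -0.05, 0.07], [0, -0.6, 0]]
    - [[0.2, 0, 0.05], [0, 0, 0]]
    - [[0.2, 0, 0.02], [0, 0, 0]]

```text
time: 2.85
eef_pos: [0.481, 0.0228, 0.0758]
tcp_rot: [-0.656, -0.26, 0.659, -0.261]
contact_force: [-0.7, 0.5, -0.3]
opening: -0.001
```

```bash
python3 -c "
from p import *
report([*press,.060])
snap('scene','s2')
c=cv2.imread('pics/s2.png')[130:230,320:450];cv2.imwrite('pics/s2c.png',cv2.resize(c,None,fx=5,fy=5))"
```

```text
t 2.85 pos [0.481  0.0228 0.0758] toolx [-0.002 -0.002 -1.   ] yawz -136.8 F [-0.7  0.5 -0.3] open -0.0
 case frame -0.0905 -0.0
 d units [ 0.32  0.   -0.13]
```

View pics/s2c.png

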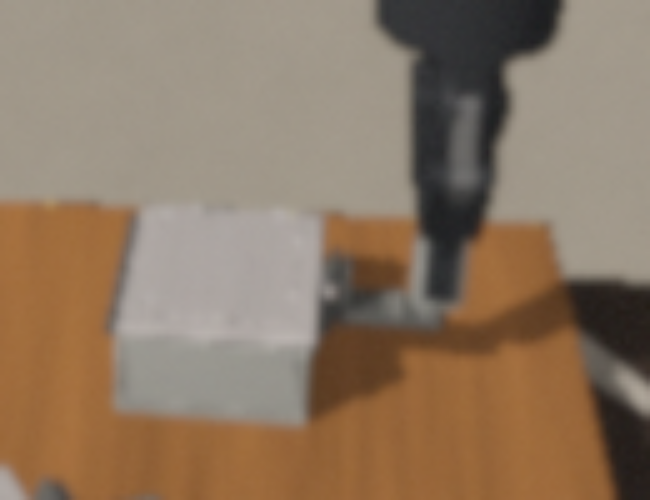

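The crop shows the shut fingertips (435,295) just above the lever's end. I'll shift about 6 mm toward the case, then press.

Request:
drive_tool:
  series:
    - [[0, 0, -0.13], [0, 0, 0]]
    - [[0.08, 0, 0], [0, 0, 0]]
    - [[0.08, 0, 0], [0, 0, 0]]
    - [[0.08, 0, 0], [0, 0, 0]]

```text
time: 3.3
eef_pos: [0.4872, 0.0271, 0.0648]
tcp_rot: [-0.657, -0.259, 0.658, -0.261]
contact_force: [-2.1, -0.0, 1.3]
opening: 0.005
```

```bash
python3 -c "
from p import *
report([*press,.060])"
```

```text
t 3.3 pos [0.4872 0.0271 0.0648] toolx [-0.001 -0.003 -1.   ] yawz -136.8 F [-2.1 -0.   1.3] open 0.0
 case frame -0.083 -0.001
 d units [ 0.1  -0.02  0.02]
```

Request:
drive_tool:
  series:
    - [[0.05, 0, 0], [0, 0, 0]]
    - [[0.05, 0, 0], [0, 0, 0]]
    - [[0, 0, 0], [0, 0, 0]]

```text
time: 3.6
eef_pos: [0.4876, 0.0271, 0.0635]
tcp_rot: [-0.655, -0.26, 0.659, -0.261]
contact_force: [-2.1, -0.2, 0.2]
opening: -0.0
```

```bash
python3 -c "
from p import *
report([*press,.060])
snap('scene','s3')
c=cv2.imread('pics/s3.png')[130:230,320:450];cv2.imwrite('pics/s3c.png',cv2.resize(c,None,fx=5,fy=5))"
```

```text
t 3.6 pos [0.4876 0.0271 0.0635] toolx [-0.005 -0.003 -1.   ] yawz -136.7 F [-2.1 -0.2  0.2] open -0.0
 case frame -0.0827 -0.0013
 d units [ 0.07 -0.03  0.03]
```

View pics/s3c.png

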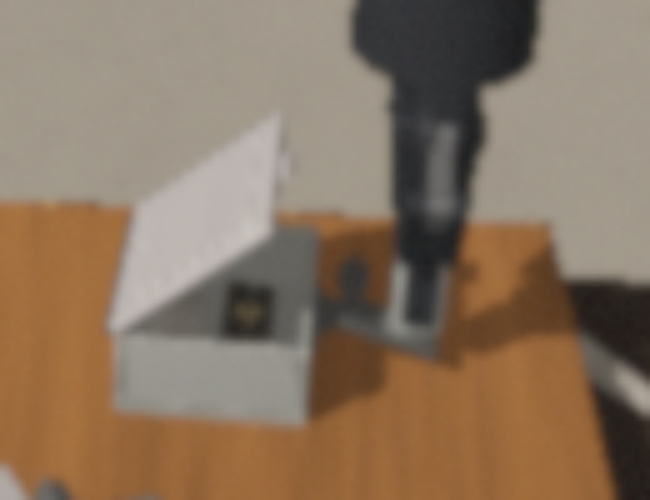

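The lid has popped open and a dark object is visible inside at about (248,310) in the crop. I'll lift off the lever and let the lid stand.

Request:
drive_tool:
  series:
    - [[-0.4, 0, 0.03], [0, 0, 0]]
    - [[-0.6, 0, 0], [0, 0, 0]]
    - [[-0.7, 0, 0], [0, 0, 0]]
    - [[-0.6, 0, 0], [0, 0, 0]]
    - [[-0.1, 0, 0], [0, 0, 0]]

```text
time: 4.15
eef_pos: [0.4871, 0.0267, 0.1848]
tcp_rot: [-0.656, -0.26, 0.658, -0.261]
contact_force: [1.4, 0.2, 0.6]
opening: -0.0
```

Request:
drive_tool:
  series:
    - [[0, 0, 0], [0, 0, 0]]
    - [[0, 0, 0], [0, 0, 0]]
    - [[0, 0, 0], [0, 0, 0]]
    - [[0, 0, 0], [0, 0, 0]]
    - [[0, 0, 0], [0, 0, 0]]

```text
time: 4.65
eef_pos: [0.4852, 0.027, 0.1796]
tcp_rot: [-0.655, -0.261, 0.66, -0.26]
contact_force: [-0.2, 0.2, -0.8]
opening: -0.001
```

```bash
python3 -c "
from p import *
snap('scene','s4');snap('top','t4')
report([*lid,.175])"
```

```text
t 4.75 pos [0.4852 0.027  0.1798] toolx [-0.007 -0.001 -1.   ] yawz -136.8 F [ 0.   0.3 -0.1] open -0.0
 case frame -0.0845 0.0003
 d units [ 0.09  0.03 -1.45]
```

View pics/s4.png

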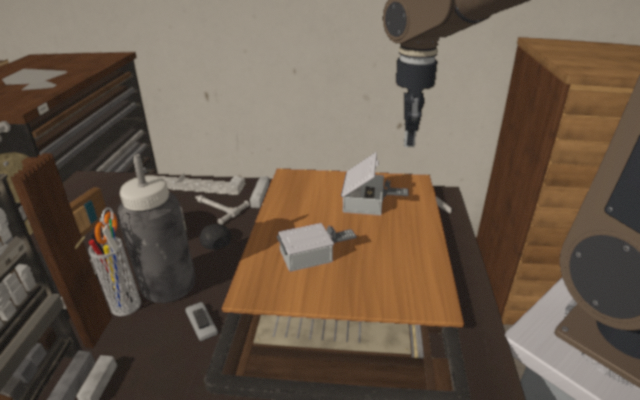

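The lid is fully open at (362,178), and the narrow case is shut. I'll wait a little longer and then move over the lid.

Request:
drive_tool:
  series:
    - [[0, 0, 0], [0, 0, 0]]
    - [[0, 0, 0], [0, 0, 0]]
    - [[0, 0, 0], [0, 0, 0]]
    - [[0, 0, 0], [0, 0, 0]]
    - [[0, 0, 0], [0, 0, 0]]

```text
time: 5.25
eef_pos: [0.4852, 0.027, 0.1795]
tcp_rot: [-0.655, -0.261, 0.66, -0.26]
contact_force: [0.6, -0.0, 0.2]
opening: 0.002
```

Request:
drive_tool:
  series:
    - [[0, 0, -0.3], [0, 0, 0]]
    - [[0, 0, -0.4], [0, 0, 0]]
    - [[0, 0.03, -0.4], [0, 0, 0]]
    - [[0, 0, -0.3], [0, 0, 0]]
    - [[0, 0, 0], [0, 0, 0]]

```text
time: 5.75
eef_pos: [0.5419, 0.0777, 0.1797]
tcp_rot: [-0.656, -0.26, 0.659, -0.26]
contact_force: [-0.5, -0.2, -0.4]
opening: -0.001
```

```bash
python3 -c "
from p import *
report([*lid,.14])"
```

```text
t 5.75 pos [0.5419 0.0777 0.1797] toolx [-0.004 -0.    -1.   ] yawz -136.9 F [-0.5 -0.2 -0.4] open -0.0
 case frame -0.0084 -0.0003
 d units [ 0.79 -0.    0.07]
```

Request:
drive_tool:
  series:
    - [[0.3, 0, 0.07], [0, 0, 0]]
    - [[0.3, 0, 0], [0, 0, 0]]
    - [[0.2, 0, 0], [0, 0, 0]]
    - [[0.2, 0, 0], [0, 0, 0]]
    - [[0.2, 0, 0], [0, 0, 0]]

```text
time: 6.25
eef_pos: [0.5384, 0.0747, 0.116]
tcp_rot: [-0.656, -0.26, 0.659, -0.26]
contact_force: [-0.3, 0.1, 1.7]
opening: -0.001
```

```bash
python3 -c "
from p import *
report([*lid,.083])"
```

```text
t 6.25 pos [0.5384 0.0747 0.116 ] toolx [-0.003 -0.001 -1.   ] yawz -136.8 F [-0.3  0.1  1.7] open -0.0
 case frame -0.013 -0.0002
 d units [ 0.66 -0.   -0.02]
```

Request:
drive_tool:
  series:
    - [[0.15, 0, 0], [0, 0, 0]]
    - [[0.15, 0, 0], [0, 0, 0]]
    - [[0.15, 0, 0], [0, 0, 0]]
    - [[0.1, 0, 0], [0, 0, 0]]
    - [[0.1, 0, 0], [0, 0, 0]]

```text
time: 6.75
eef_pos: [0.5378, 0.0734, 0.085]
tcp_rot: [-0.654, -0.26, 0.661, -0.26]
contact_force: [-17.5, -1.3, 41.2]
opening: -0.0
```

```bash
python3 -c "
from p import *
report([*lid,.083])"
```

```text
t 6.75 pos [0.5378 0.0734 0.085 ] toolx [-0.01  -0.003 -1.   ] yawz -136.8 F [-17.5  -1.3  41.2] open -0.0
 case frame -0.0144 -0.0007
 d units [ 0.04 -0.01 -0.05]
```

Force jumped to 41 N near lid-down height, so the lid has likely bottomed. I'll back off and look.

Request:
drive_tool:
  series:
    - [[-0.1, 0, 0], [0, 0, 0]]
    - [[-0.15, 0, 0], [0, 0, 0]]
    - [[-0.3, 0, 0], [0, 0, 0]]
    - [[-0.5, 0, 0], [0, 0, 0]]
    - [[-0.5, 0, 0], [0, 0, 0]]

```text
time: 7.25
eef_pos: [0.5367, 0.0741, 0.1624]
tcp_rot: [-0.652, -0.262, 0.663, -0.259]
contact_force: [0.1, 0.3, -0.7]
opening: 0.005
```

```bash
python3 -c "
from p import *
report()
snap('scene','s5');snap('wrist','w5')
c=cv2.imread('pics/s5.png')[130:230,320:450];cv2.imwrite('pics/s5c.png',cv2.resize(c,None,fx=5,fy=5))"
```

```text
t 7.25 pos [0.5367 0.0741 0.1624] toolx [-0.015 -0.002 -1.   ] yawz -136.8 F [ 0.1  0.3 -0.7] open 0.01
 case frame -0.0147 0.0006
```

View pics/s5c.png

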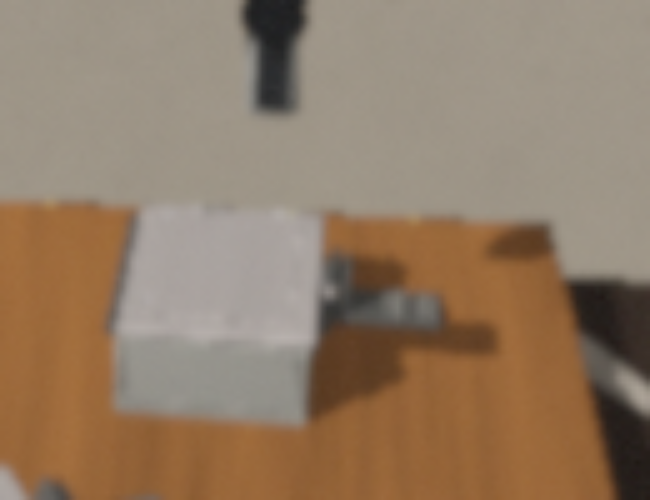

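The lid is down and level, as at the start, with the lever sprung back and the fingers clear. I'll let a moment pass and check again before handing in.

Request:
drive_tool:
  series:
    - [[-0.5, 0, 0], [0, 0, 0]]
    - [[0, 0, 0], [0, 0, 0]]
    - [[0, 0, 0], [0, 0, 0]]
    - [[0, 0, 0], [0, 0, 0]]
    - [[0, 0, 0], [0, 0, 0]]

```text
time: 7.85
eef_pos: [0.5379, 0.0743, 0.188]
tcp_rot: [-0.654, -0.261, 0.661, -0.259]
contact_force: [1.0, -1.5, 0.1]
opening: -0.002
```

```bash
python3 -c "
from p import *
report()
c=snap('scene','s6')['img'];o=cv2.imread('pics/scene0.png')[:,:,::-1]
for n,(a,b,x,y) in dict(wide=(165,217,335,412),narrow=(215,272,272,358)).items():
    print(n,np.abs(c[a:b,x:y].astype(int)-o[a:b,x:y]).mean(), 'max',np.abs(c[a:b,x:y].astype(int)-o[a:b,x:y]).max())"
```

```text
t 7.85 pos [0.5379 0.0743 0.188 ] toolx [-0.01  -0.002 -1.   ] yawz -136.8 F [ 1.  -1.5  0.1] open -0.0
 case frame -0.0137 -0.0001
wide 1.8513986013986015 max 7
narrow 1.7855297157622738 max 7
```

View pics/s6.png

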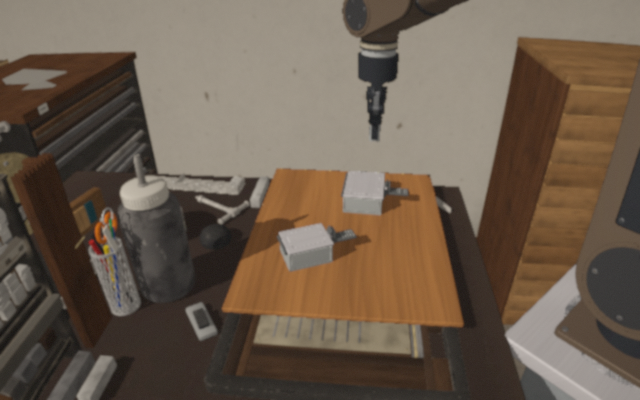

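Both cases (364,192) and (306,246) look as they did at the start; the differences are only image noise.

```bash
python3 -c "
from plant import ctrl
print(ctrl.sign_off())"
```

```text
the job is handed in; nothing more can be done
None
```

The wider case was opened with its thumb lever, stood open for a little over two seconds (about 3.5 to 6.2 s), and is shut and latched again. The job was handed in at about 8 s.

- **Opening:** the camera showed the lid fully up with a dark object inside.
- **Final checks:** about a second after I released the lid, both cases matched the starting picture to within image noise (largest difference 7 grey levels). The narrower case was never touched, and the gripper stood clear.
- **Force:** at the bottom of the closing push the wrist reading rose to about 41 N upward (about 45 N in total), more than the 6 to 8 N the catch needs. The push was with the fingertips, not the arm or gripper body, and was well under the 120 N wrist limit. I backed off at once.

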